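# Bed a worn honing stone on its packing strips in the stone vise

### The arm

A 7-joint arm with a two-finger parallel gripper is mounted at the origin on a cart in front of the work surface, level with it; the furniture and walls round the work are solid. World frame = base frame: x ahead of the robot, y to its left, z up, the work surface at z = 0. Lengths are in m, angles in rad, forces in N, time in s.
With the tool pointing down it reaches from about 0.4 to 0.9 m from the base axis. Payload 5.5 kg.
Tool frame: the origin (TCP) lies on the centre line of the jaws, within the pads' length; the fingertips stand ahead of it and the grasp point (between the pads) lies 11 mm behind it (robot.tips_ahead is the z of the fingertips in the tool frame, in m); z points along the fingers, y is the line along which they close (so a half turn about z gives the same grasp; the last joint's range is limited). The gripper opens to 85 mm and grips with 20 to 120 N. Pads are 22 mm wide; open, the fingers measure 114 mm over their backs; the gripper's body (76 mm by 85 mm) begins 54 mm behind the grasp point. The pads swing forward as they close: fully open they stand 13 mm farther back than shut.
Start: joints at [-0.99, 0.501, -0.427, 1.55, 0.221, 1.138, -0.21], TCP at [0.203, 0.617, 0.239] pointing down, gripper open.
Joint ranges: [-2.88, 2.88], [-0.31, 2.03], [-1.54, 1.56], [0.2, 2.42], [-1.41, 4.55], [0.19, 2.02], [-2.57, 2.57]. Speed limits (rad/s): [2.57, 2.57, 3.14, 3.14, 3.14, 3.14, 3.14].

### API

Orientations are given as a unit quaternion [x, y, z, w].
In Python, from plant import robot gives the robot as it stands.
- The arm moves only by the tool jog_arm, never from a script. Its argument "steps" is text: rows parted by semicolons, each of 7 numbers parted by spaces: the finger opening in cm, from 0 to 8.54, then the shift along the tool's x, y, z in cm, then the turn, a rotation vector about the tool's x, y, z in rad. In form: grip tx ty tz wx wy wz; .... A call has 1 to 20 rows; each row is the pose to reach, as a shift and turn from the pose commanded when the call began, along the tool's axes at that moment; what a row does not reach only later rows make up. A row lasts 1/12 s, in which the tool goes at most 41.7 mm and 7.16 degrees, less where a joint would pass 70% of its speed; a pose out of reach is approached as far as the arm can. A call with a gripper value outside its range is refused whole. The fingers move at their own pace and stop on an object; the grip force is fixed at half the most. Time passes only in rows, so rows that repeat a pose let the fingers close. It gives the time, the measured TCP pose, the force, the opening and the grip force at its end, in the units of the state.
- robot.observe(): the state, without advancing time (a new reading comes with each control period).
- robot.camera(name): name is "scene" or "top" or "wrist"; returns a dict with "image" (400x640x3 uint8, red, green, blue), "fx", "fy", "cx", "cy" (pixels), "R" (3x3) and "t" (3): a world point X has camera coordinates R X + t. Camera axes: x right, y down, z forward; pixel columns grow to the right and rows downward; lengths in m; the calibration is good to about 2 mm. A picture is of the moment at which its call begins. There is no depth.
- robot.hand_in(): hands the job in; it is judged then, once.
Trained networks look in a picture, given as the dict that the camera call returned (one of the last four; its "shot" number tells which), for a name from the list of things; names that differ only in an ending like _2 or _b are one class to them, and where a whole thing is asked for, a point or a joint stands for the part that bears it (a point fixed in the world has none). Each returns a list of dicts, best first, with "score" (0 to 1); they miss things now and then, are a little off and sometimes report something else, mostly with a low value. They report only what shows in the picture. A call takes as long as a camera call. They do not tell look-alikes from the thing itself.
- robot.masks_of(label, picture): "mask" (400x640 bool, what is visible of it) and "location" ([row, column] in pixels, amid what is visible of it).
The state is a dict: "time": time; "joints": joint angles; "dq": joint speeds; "joint_torque": joint torques, N m; "tcp_pos": TCP position; "ee_rot": TCP orientation; "force": force on the tool from outside, world axes, zero at the start; "moment": the same for the moment, N m; "grip_width": finger opening in m; "grasp_force": force on a finger pad.
Only numpy, scipy, OpenCV 4.12 (cv2) and the standard library are available. Lean on these libraries where they do the work, as an engineer would, in place of code of your own. Each camera call takes 0.05 s, during which the arm holds its last target. There are 200 camera calls.

### The job

Get the honing stone ready for the cheese knives: swing the cam lever of the stone vise fully home, which clamps the stone but kicks it up off the two wooden packing strips. Then press or tap the stone down at both ends with closed fingertips, firmly but not so hard as to chip it or crush the strips, until it is bedded on both strips and neither strip is loose any more. Last, prove it with a light fingertip push on the robot-side end of the strip next to the lever jaw, which must stay where it is, and let go of everything.

Things in the scene. Friction and masses are not known exactly. Their poses are not given: they have to be found in the camera images.
- vise: Low aluminium stone vise standing fast on levelling feet, 0 to 7 mm up. Origin at the foot of its bed, midway between the jaws; y axis along the vise from lever jaw (-y) to fixed jaw (+y), x away from the robot. Above the origin: rubber bed 16 mm, bed 84 mm wide in x, jaws 66 mm wide and at most 48 mm high; jaw faces at y = +75 and -76 mm (open); cam post at y = -150 mm, 50 mm high.
- cam_lever (a joint): Level cam lever on an upright post. 0: open, pointing to vise -x (at the robot). Turns counter-clockwise seen from above; 1.55 rad: closed on its stop, pointing to vise -y; home is 1.45 or more. Takes about 4 to 6 N at the knob, stays where left. Closing drives the jaw in and up, so that it lifts the stone.
- lever_knob (a point): Point on the axis of the lever's upright round black knob, at the height to grip: 24 mm in diameter, from 32 mm below to 16 mm above this point; the lever bar lies 25 to 35 mm below it. 70 mm above the vise's origin, 85 mm from the pivot.
- lever_pivot (a point): Point on the upright turning axis of the cam lever, level with the knob point; the knob runs about it in a level circle of 85 mm radius.
- stone: Worn two-layer honing stone, 55 x 150 x 22 mm (x, y, z), 0.4 to 0.7 kg, along the vise. Origin: centre of underside, 30 mm above the vise's origin when bedded. Clamping lifts the lever end 2 to 4 mm, the other 0 to 2. Pressed on an end it slides down at 5 to 13 N (friction varies), then meets the strips; 5 to 8 N beyond the sliding force beds it. Pressing one end may loosen the other. Chips above 40 N.
- stone_clamp_end (a point): Point on top of the stone, mid-width, 45 mm from its centre towards the lever jaw, over that strip: the place to press this end. 52 mm above the vise's origin when bedded.
- stone_fixed_end (a point): Point on top of the stone, mid-width, 45 mm from its centre towards the fixed jaw, over that strip: the place to press this end. 52 mm above the vise's origin when bedded.
- bar_clamp: Beech packing strip next to the lever jaw, 116 x 12 x 14 mm (x, y, z), lying across the rubber bed under the stone, sticking out about 30 mm on either side. Origin: centre of its underside, x along it, away from the robot. Slides at a touch while the stone is off it; well pressed (4 N or more) it resists a 4 N push. Crushed if the stone bears on it with more than 16 N.
- bar_fixed: Beech packing strip next to the fixed jaw; size, axes and strength as the other.
- bar_clamp_near_end (a point): Centre of the end face nearest to the robot of the strip next to the lever jaw, 23 mm above the vise's origin, 12 to 20 mm out from the bed's edge. The place for the test push, along the strip away from the robot, about 2 to 4 N.
- honey_jar: Glass honey jar, 65 mm across, 100 mm tall, origin under its centre. Leave alone.
- disc_cheese: Flat round cheese, 105 mm across, 32 mm tall, origin under its centre. Leave alone.
- price_ticket: Small price card in a stand, 41 x 47 x 95 mm, origin under its centre. Leave alone.
- bench_scraper: Bench scraper with a wooden back, 102 x 123 x 16 mm, lying flat, origin under its centre. Leave alone.
There are look-alikes about, which are no part of the job. There is more than one size of the stone; the one meant has the size given above.

How it is judged:
By the outcome, as a careful person would: the job done as asked, in the order asked, and still so for the second after the job is handed in, with the robot touching nothing.
It also fails if it takes over 72 s, if anything falls off the work surface, if the arm or the gripper's body presses on something with over 40 N, if the wrist force passes 120 N, or if a joint passes its speed limit or range.

## Working session

There is one attempt and no reset: what is moved stays moved. The work goes in short steps, Python scripts to look and compute and a tool call to move; the robot and the scene stay as the last step left them, time stands still between calls to the robot, and variables do not carry over. Pictures are saved under pics/ and viewed, at most 10 in all, crops included, and the job is handed in when it is done.

Besides the shell and the picture viewer there is one more tool, called after "Call:" as a command line: name --argument value ..., lists and objects as JSON in quotes. jog_arm: Moves the arm, as the interface text tells. Its arguments: {"type":"object","properties":{"steps":{"type":"string"}},"required":["steps"]}

```bash
ls; mkdir -p pics; cat > h.py <<'E'
import numpy as np, cv2
from plant import robot
from scipy.spatial.transform import Rotation as Rn
def ray(p,uv):
    R=np.array(p["R"]);t=np.array(p["t"])
    d=R.T@np.array([(uv[0]-p["cx"])/p["fx"],(uv[1]-p["cy"])/p["fy"],1.]); return -R.T@t,d
def atz(p,uv,z):
    c,d=ray(p,uv); return c+d*(z-c[2])/d[2]
def proj(p,X):
    c=np.array(p["R"])@X+np.array(p["t"]); return c[0]/c[2]*p["fx"]+p["cx"],c[1]/c[2]*p["fy"]+p["cy"]
def save(p,n,crop=None,s=1):
    im=p["image"][:,:,::-1]
    if crop: a,b,c,d=crop; im=im[b:d,a:c]
    cv2.imwrite("pics/"+n,cv2.resize(im,None,fx=s,fy=s,interpolation=cv2.INTER_CUBIC))
E
python3 - <<'E'
from h import *
a=robot.camera("scene");b=robot.camera("top")
im=np.vstack([a["image"],b["image"]])[:,:,::-1]
cv2.imwrite("pics/a.png",cv2.resize(im,(480,600),interpolation=cv2.INTER_AREA))
save(b,"top.png",None,1.25)
print(robot.tips_ahead)
for n,p in (("scene",a),("top",b)):
  print(n,p["fx"],(-np.array(p["R"]).T@np.array(p["t"])).round(2))
  for l in ["vise","cam_lever","lever_knob","stone","bar_clamp","honey_jar","disc_cheese","price_ticket","bench_scraper"]:
    for m in robot.masks_of(l,p)[:4]:
      uv=m["location"][::-1]; print(l,round(m["score"],2),np.round(uv),m["mask"].sum(),atz(p,uv,0.05).round(3))
print(robot.observe())
E
```

```text
pics
0.008
scene 420.64801331310684 [ 0.22 -0.75  0.83]
vise 0.96 [308. 220.] 1380 [ 0.535 -0.025  0.05 ]
vise 0.16 [293. 228.] 325 [ 0.488 -0.034  0.05 ]
cam_lever 0.85 [291. 229.] 274 [ 0.483 -0.036  0.05 ]
lever_knob 0.5 [294. 225.] 288 [ 0.493 -0.027  0.05 ]
stone 0.61 [253. 166.] 278 [0.474 0.256 0.05 ]
stone 0.59 [301. 186.] 727 [0.57 0.11 0.05]
bar_clamp 0.67 [290. 201.] 99 [0.519 0.063 0.05 ]
honey_jar 0.59 [381. 200.] 899 [ 0.753 -0.032  0.05 ]
disc_cheese 0.69 [331. 316.] 1847 [ 0.465 -0.307  0.05 ]
price_ticket 0.34 [298. 191.] 746 [0.555 0.095 0.05 ]
bench_scraper 0.64 [325. 153.] 554 [0.704 0.232 0.05 ]
top 484.78657266772257 [ 0.43 -0.    1.48]
vise 0.83 [306. 210.] 1449 [0.551 0.009 0.05 ]
cam_lever 0.63 [316. 220.] 191 [ 0.521 -0.021  0.05 ]
lever_knob 0.44 [317. 226.] 182 [ 0.503 -0.026  0.05 ]
lever_knob 0.29 [229. 271.] 196 [0.374 0.232 0.05 ]
stone 0.93 [210. 234.] 456 [0.479 0.292 0.05 ]
stone 0.9 [270. 203.] 964 [0.574 0.115 0.05 ]
bar_clamp 0.63 [405. 237.] 987 [ 0.471 -0.284  0.05 ]
bar_clamp 0.56 [290. 195.] 81 [0.598 0.057 0.05 ]
honey_jar 0.84 [326. 143.] 4
[... 199 characters left out ...]
: 1.0, 'joints': array([-0.98982711,  0.50085439, -0.42697764,  1.55037958,  0.22078787,
        1.13832515, -0.21028527]), 'dq': array([-0.0011996 , -0.00011187, -0.00222022, -0.00040341, -0.00079063,
        0.00058666,  0.00085025]), 'joint_torque': array([-4.16969615e-04, -5.69373143e+01, -5.81051901e+00, -2.81341732e+01,
        1.27126239e-02,  1.83537333e-03,  8.84234851e-06]), 'tcp_pos': array([0.20307112, 0.61747076, 0.23934483]), 'ee_rot': array([ 1.58209551e-01,  9.87405559e-01,  2.65905039e-05, -6.57187092e-06]), 'force': array([-0.07794509,  0.20632151, -0.09277884]), 'moment': array([ 0.0273973 ,  0.00866373, -0.02666133]), 'grasp_force': 0.0, 'grip_width': 0.08554646719975044}
```

View pics/top.png

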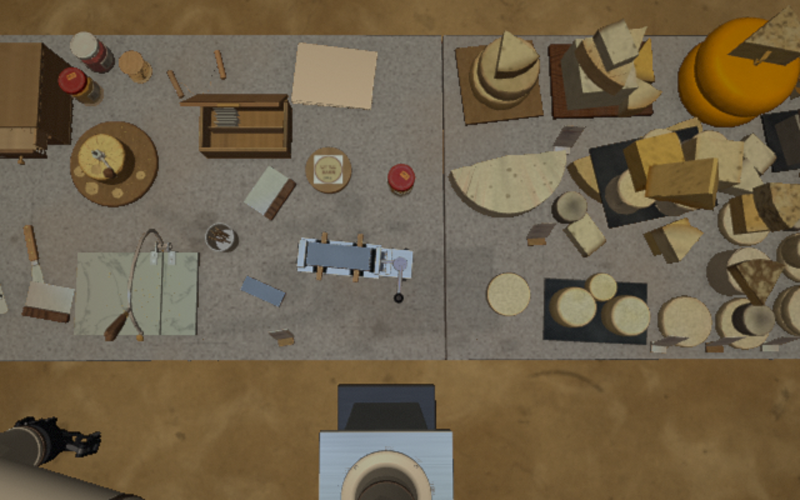

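View pics/a.png

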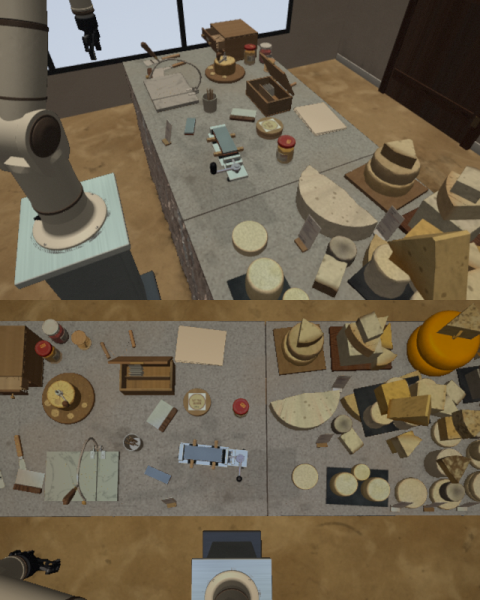

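The top view (800 px wide) shows the vise at (297–412, 235–280) with the stone in it at about (340,255) and strips at x≈322 and 360. The black knob is at (398,298). Look-alikes are the loose smaller stone at (262,290) and the dark tools and cheeses elsewhere. I choose the stone in the vise and the black knob at (398,298), and check both in a crop.

```bash
python3 - <<'E'
from h import *
b=robot.camera("top")
save(b,"crop.png",(225,175,345,250),6)
for l in ["stone","vise"]:
  for m in robot.masks_of(l,b)[:2]:
    pts=np.argwhere(m["mask"])[:,::-1].astype(np.float32)
    W=np.array([atz(b,p,0.054)[:2] for p in pts],np.float32)
    print(l,m["score"],cv2.minAreaRect(W))
g=cv2.cvtColor(b["image"],cv2.COLOR_RGB2GRAY)[225:246,308:332]
k=np.argwhere(g<50)[:,::-1]+[308,225]
print(len(k),k.mean(0),atz(b,k.mean(0),0.085))
E
```

```text
stone 0.92 ((0.5684279203414917, 0.11304120719432831), (0.14934371411800385, 0.055123940110206604), 84.73070526123047)
stone 0.57 ((0.484935998916626, 0.2898108959197998), (0.10325263440608978, 0.039035238325595856), 67.50222778320312)
vise 0.93 ((0.5577331185340881, 0.07527448236942291), (0.27843305468559265, 0.12645287811756134), 72.43744659423828)
vise 0.69 ((0.56791752576828, 0.1525650918483734), (0.013425983488559723, 0.11189363896846771), 82.7618637084961)
41 [318.56097561 237.97560976] [ 0.46789773 -0.02866034  0.085     ]
```

View pics/crop.png

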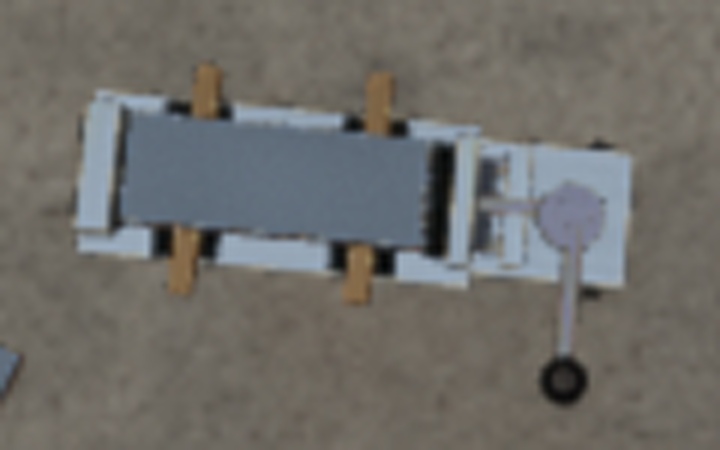

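The crop shows the stone at (275,180) in the vise, 150x55 mm as specified, and the black knob at (563,380) with its lever pointing towards the robot. The strips stick out at (355,275) on the lever side and (185,260) on the fixed side. The vise y axis is about (0.092, 0.996). Next I move above it.

Call:
jog_arm --steps "8.5 0 0 -8 0 0 0; 8.5 0 0 -8 0 0 0; 8.5 -46.5 -46.5 -8 0 0 -0.226; 8.5 -46.5 -46.5 -8 0 0 -0.226; 8.5 -46.5 -46.5 -8 0 0 -0.226; 8.5 -46.5 -46.5 -8 0 0 -0.226; 8.5 -46.5 -46.5 -8 0 0 -0.226; 8.5 -46.5 -46.5 -8 0 0 -0.226; 8.5 -46.5 -46.5 -8 0 0 -0.226; 8.5 -46.5 -46.5 -8 0 0 -0.226; 8.5 -46.5 -46.5 -8 0 0 -0.226; 8.5 -46.5 -46.5 -8 0 0 -0.226; 8.5 -46.5 -46.5 -8 0 0 -0.226; 8.5 -46.5 -46.5 -8 0 0 -0.226; 8.5 -46.5 -46.5 -8 0 0 -0.226; 8.5 -46.5 -46.5 -8 0 0 -0.226; 8.5 -46.5 -46.5 -8 0 0 -0.226; 8.5 -46.5 -46.5 -8 0 0 -0.226; 8.5 -46.5 -46.5 -8 0 0 -0.226; 8.5 -46.5 -46.5 -8 0 0 -0.226"

```text
time: 2.82
tcp_pos: [0.5, 0.0283, 0.3192]
ee_rot: [0.048, 0.999, -0.0, -0.0]
force: [-0.8, 0.6, -0.6]
grip_width: 0.0846
grasp_force: 0.0
```

```bash
python3 - <<'E'
from h import *
w=robot.camera("wrist"); save(w,"w1.png",None,1.25)
o=robot.observe();print(o["tcp_pos"],Rn.from_quat(o["ee_rot"]).as_matrix().round(3),o["joints"].round(2))
R=np.array(w["R"]);print(-R.T@w["t"],R.round(2).tolist(),w["fx"])
for l in ["lever_knob","cam_lever","stone","bar_clamp","vise"]:
  for m in robot.masks_of(l,w)[:3]:
    uv=m["location"][::-1]; print(l,round(m["score"],2),uv,m["mask"].sum(),atz(w,uv,0.06).round(3))
E
```

```text
[0.49943541 0.03033653 0.31918867] [[-0.996  0.093 -0.   ]
 [ 0.093  0.996  0.001]
 [ 0.     0.    -1.   ]] [-0.07  0.13 -0.05  1.83  0.01  1.18  1.36]
[0.43335781 0.03320311 0.45397806] [[0.1, 1.0, 0.0], [0.96, -0.09, 0.26], [0.26, -0.03, -0.96]] 338.2420451437502
lever_knob 0.93 [270.2, 180.2] 1342 [ 0.509 -0.034  0.06 ]
cam_lever 0.71 [294.9, 330.4] 1784 [ 0.717 -0.028  0.06 ]
cam_lever 0.69 [273.7, 176.1] 1185 [ 0.505 -0.029  0.06 ]
stone 0.9 [392.3, 209.7] 5633 [0.56  0.109 0.06 ]
stone 0.66 [517.0, 283.8] 2408 [0.676 0.266 0.06 ]
stone 0.57 [528.4, 127.6] 2658 [0.477 0.268 0.06 ]
bar_clamp 0.77 [353.2, 181.3] 354 [0.52  0.065 0.06 ]
bar_clamp 0.42 [274.9, 173.4] 1223 [ 0.502 -0.027  0.06 ]
vise 0.74 [353.6, 183.8] 389 [0.523 0.065 0.06 ]
vise 0.64 [313.7, 193.1] 7292 [0.53  0.016 0.06 ]
vise 0.34 [272.1, 170.7] 1112 [ 0.498 -0.03   0.06 ]
```

View pics/w1.png

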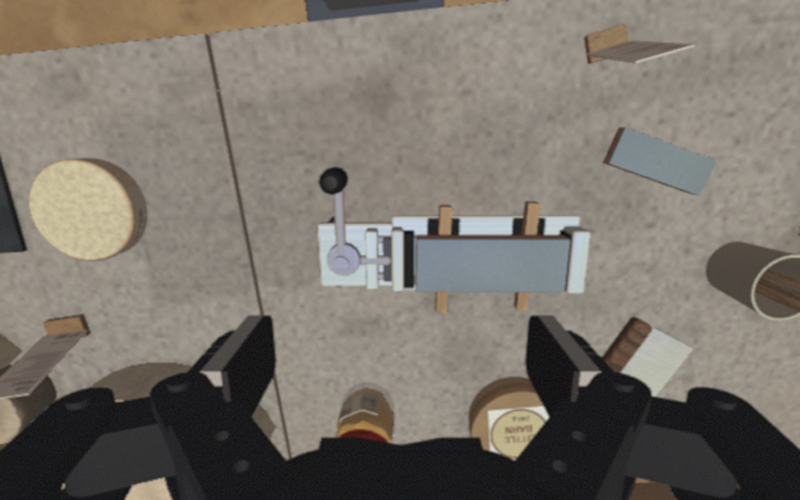

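The wrist view (800 px) shows the knob top at (333,178), the pivot at (343,259), the stone at (415–572, 236–292) and the lever-side strip's near end at (446,206). I triangulate the knob and work out the positions.

```bash
python3 - <<'E'
from h import *
w=robot.camera("wrist"); b=robot.camera("top")
def blob(p,x0,y0,x1,y1,th):
  g=cv2.cvtColor(p["image"],cv2.COLOR_RGB2GRAY)[y0:y1,x0:x1]; k=np.argwhere(g<th)[:,::-1]+[x0,y0]; return len(k),k.mean(0)
nw,kw=blob(w,250,128,285,158,45); nb,kb=blob(b,308,225,332,246,50)
print(nw,kw,nb,kb)
for z in (.07,.08,.09,.1): print(z,atz(w,kw,z).round(4),atz(b,kb,z).round(4))
print("pivot disc", [atz(w,(274.4,207.2),z).round(4)[:2] for z in (.05,.055)],[atz(b,(320,210.8),z).round(4)[:2] for z in (.05,.055)])
m=[m for m in robot.masks_of("stone",w) if 370<m["location"][1]<420][0]["mask"]
W=np.array([atz(w,p,0.0525)[:2] for p in np.argwhere(m)[:,::-1]],np.float32); print(cv2.minAreaRect(W))
W=np.array([atz(w,p,0.0575)[:2] for p in np.argwhere(m)[:,::-1]],np.float32); print(cv2.minAreaRect(W))
print("bar end top", atz(w,(446/1.25,206/1.25),.032),atz(b,(225+355/6,175+303/6),.032))
E
```

```text
242 [263.9338843  143.95454545] 38 [322.10526316 229.78947368]
0.07 [ 0.4652 -0.0297  0.07  ] [ 0.492  -0.0393  0.07  ]
0.08 [ 0.4644 -0.028   0.08  ] [ 0.4916 -0.0391  0.08  ]
0.09 [ 0.4635 -0.0263  0.09  ] [ 0.4912 -0.0388  0.09  ]
0.1 [ 0.4627 -0.0246  0.1   ] [ 0.4908 -0.0385  0.1   ]
pivot disc [array([ 0.5455, -0.0305]), array([ 0.5441, -0.0297])] [array([ 0.5491, -0.0338]), array([ 0.5487, -0.0337])]
((0.5639815330505371, 0.1126403957605362), (0.1500166654586792, 0.06102302670478821), 85.34664154052734)
((0.5623440742492676, 0.11169037222862244), (0.14814935624599457, 0.0602635033428669), 85.34664154052734)
bar end top [0.5046503  0.07662738 0.032     ] [0.50657717 0.07316418 0.032     ]
```

Call:
jog_arm --steps "6 2.8 -6.1 5 0 0 0; 6 2.8 -6.1 5 0 0 0; 6 2.8 -6.1 10 0 0 0; 6 2.8 -6.1 14 0 0 0; 6 2.8 -6.1 18 0 0 0; 6 2.8 -6.1 20 0 0 0; 6 2.8 -6.1 20 0 0 0"

```text
time: 3.85
tcp_pos: [0.4615, -0.0274, 0.1145]
ee_rot: [0.046, 0.999, -0.0, -0.005]
force: [-1.1, -0.0, -0.7]
grip_width: 0.06
grasp_force: 0.0
```

```bash
python3 - <<'E'
from h import *
w=robot.camera("wrist"); save(w,"w2.png",None,1.0)
o=robot.observe();print(o["tcp_pos"],o["force"])
for z in (.065,.085): print(proj(w,[.466,-.028,z]))
for m in robot.masks_of("lever_knob",w)[:3]:
    uv=m["location"][::-1]; print(round(m["score"],2),uv,m["mask"].sum(),atz(w,uv,0.07).round(3))
E
```

```text
[ 0.46361242 -0.02744652  0.11718561] [-0.38654763 -0.79187455  0.51068271]
(np.float64(322.297551320587), np.float64(236.50399045694923))
(np.float64(322.53346199003147), np.float64(250.07723566369435))
0.78 [317.9, 268.6] 3985 [ 0.484 -0.032  0.07 ]
```

View pics/w2.png

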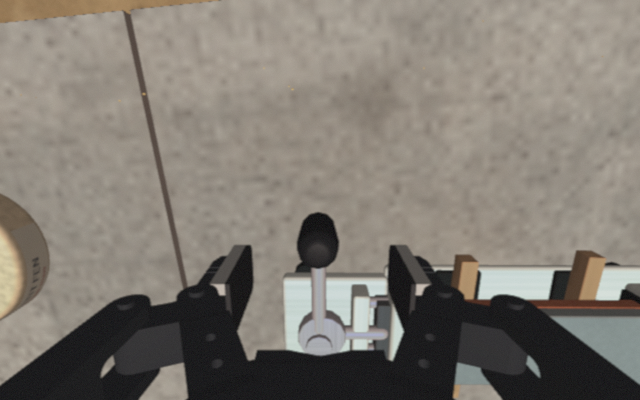

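The knob stands midway between the fingers with its top at (319,248), as predicted. I go down and close on it.

Call:
jog_arm --steps "6 -0.1 0 2.5 0 0 0; 6 -0.1 0 4 0 0 0; 6 -0.1 0 5.2 0 0 0; 6 -0.1 0 5.2 0 0 0; 0 -0.1 0 5.2 0 0 0; 0 -0.1 0 5.2 0 0 0; 0 -0.1 0 5.2 0 0 0; 0 -0.1 0 5.2 0 0 0; 0 -0.1 0 5.2 0 0 0; 0 -0.1 0 5.2 0 0 0"

```text
time: 4.78
tcp_pos: [0.4686, -0.0288, 0.0694]
ee_rot: [0.046, 0.999, -0.0, 0.002]
force: [-1.9, -3.0, 9.4]
grip_width: 0.0214
grasp_force: 58.4
```

```bash
python3 - <<'E'
from h import *
o=robot.observe();print(o)
R=Rn.from_quat(o["ee_rot"]).as_matrix();print(R.round(3))
# arc rows: pivot from knob at tcp along vise x
y=np.deg2rad(-5.0); ex=np.array([np.cos(y),np.sin(y),0]); p0=o["tcp_pos"]; piv=p0+.085*ex
for i in range(1,18):
  a=min(i*.1,1.55); r=Rn.from_euler('z',a).apply(p0-piv); print(i,round(a,2),np.round(R.T@(piv+r-p0)*100,1))
E
```

```text
{'time': 4.7833, 'joints': array([ 4.94095072e-03,  4.12671869e-01, -1.70413106e-03,  2.13171420e+00,
        2.90011316e-03,  5.93921270e-01,  1.47933740e+00]), 'dq': array([ 0.00205936, -0.00119293, -0.0011045 , -0.00032359,  0.00130518,
        0.00012969, -0.00018225]), 'joint_torque': array([-1.12344068e+00, -3.98947728e+01, -8.85627754e-01, -1.68042272e+01,
       -5.20439968e-01, -6.51645418e-01, -3.58954759e-02]), 'tcp_pos': array([ 0.46855478, -0.02881436,  0.06935865]), 'ee_rot': array([ 4.62030382e-02,  9.98930606e-01, -3.98913931e-04,  1.66250576e-03]), 'force': array([-1.9312573 , -3.03422794,  9.37935935]), 'moment': array([-0.57457427,  0.41829687,  0.06254618]), 'grasp_force': 58.35600045800675, 'grip_width': 0.0214269462190044}
[[-0.996  0.092  0.003]
 [ 0.092  0.996 -0.001]
 [-0.003 -0.001 -1.   ]]
1 0.1 [-0.  -0.8  0. ]
2 0.2 [-0.2 -1.7  0. ]
3 0.3 [-0.4 -2.5  0. ]
4 0.4 [-0.7 -3.3  0. ]
5 0.5 [-1.1 -4.1  0. ]
6 0.6 [-1.5 -4.8  0. ]
7 0.7 [-2.  -5.5  0. ]
8 0.8 [-2.6 -6.1  0. ]
9 0.9 [-3.3 -6.6  0. ]
10 1.0 [-3.9 -7.1  0. ]
11 1.1 [-4.7 -7.6  0. ]
12 1.2 [-5.5 -7.9  0. ]
13 1.3 [-6.3 -8.2  0. ]
14 1.4 [-7.1 -8.3  0. ]
15 1.5 [-7.9 -8.4  0. ]
16 1.55 [-8.4 -8.5  0. ]
17 1.55 [-8.4 -8.5  0. ]
```

Call:
jog_arm --steps "0 0 0 -0.1 0 0 0; 0 0 -0.8 -0.1 0 0 -0.1; 0 -0.2 -1.7 -0.1 0 0 -0.2; 0 -0.4 -2.5 -0.1 0 0 -0.3; 0 -0.7 -3.3 -0.1 0 0 -0.4; 0 -1.1 -4.1 -0.1 0 0 -0.5; 0 -1.5 -4.8 -0.1 0 0 -0.6; 0 -1.5 -4.8 -0.1 0 0 -0.6"

```text
time: 5.45
tcp_pos: [0.4792, -0.078, 0.0694]
ee_rot: [-0.253, 0.968, -0.001, 0.001]
force: [-0.8, 0.7, 5.2]
grip_width: 0.0207
grasp_force: 61.1
```

```bash
python3 - <<'E'
from h import *
w=robot.camera("wrist"); save(w,"w3.png",None,1.0)
o=robot.observe();print(o["tcp_pos"],o["force"],o["moment"],o["grip_width"])
R=Rn.from_quat(o["ee_rot"]).as_matrix();print(R.round(3))
E
```

```text
[ 0.47882605 -0.07750772  0.06940017] [-0.70653307  0.84964117  6.57226958] [-0.11973952 -0.05518899  0.20936331] 0.020948842386502
[[-0.875 -0.485  0.002]
 [-0.485  0.875 -0.   ]
 [-0.002 -0.001 -1.   ]]
```

View pics/w3.png

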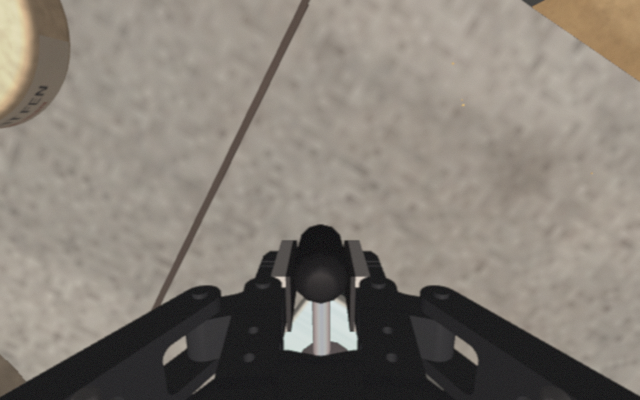

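The knob sits between the pads at (320,270) and the lever follows. I continue the arc to the stop.

Call:
jog_arm --steps "0 0 -0.8 0 0 0 -0.1; 0 -0.2 -1.7 0 0 0 -0.2; 0 -0.4 -2.5 0 0 0 -0.3; 0 -0.7 -3.3 0 0 0 -0.4; 0 -1.1 -4.1 0 0 0 -0.5; 0 -1.5 -4.8 0 0 0 -0.6; 0 -2.0 -5.5 0 0 0 -0.7; 0 -2.6 -6.1 0 0 0 -0.8; 0 -3.3 -6.6 0 0 0 -0.9; 0 -3.7 -7.0 0 0 0 -0.96; 0 -3.9 -7.1 0 0 0 -0.98; 0 -3.9 -7.1 0 0 0 -0.98"

```text
time: 6.5
tcp_pos: [0.5422, -0.1194, 0.0691]
ee_rot: [-0.676, 0.737, 0.003, -0.003]
force: [-15.6, -0.2, 26.0]
grip_width: 0.0212
grasp_force: 65.0
```

```bash
python3 - <<'E'
from h import *
o=robot.observe();print(o["tcp_pos"],o["force"],o["moment"],o["grip_width"])
R=Rn.from_quat(o["ee_rot"]).as_matrix();print(R.round(3))
a=np.array([.46855,-.02881]);b=np.array([.47883,-.07751]);c=o["tcp_pos"][:2]
A=2*np.array([b-a,c-a]);B=np.array([b@b-a@a,c@c-a@a]);P=np.linalg.solve(A,B);print("piv",P,np.linalg.norm(P-a))
piv=a+.085*np.array([np.cos(np.deg2rad(5)),-np.sin(np.deg2rad(5))])
for q in (P,piv): print([np.degrees(np.arctan2(*(x-q)[::-1])) for x in (a,b,c)])
E
```

```text
[ 0.54217926 -0.11943674  0.06906217] [-15.57832077  -0.15870446  25.97715709] [-0.09023635  3.36474112 -0.52402724] 0.021221854236650482
[[-0.087 -0.996 -0.009]
 [-0.996  0.087 -0.   ]
 [ 0.001  0.009 -1.   ]]
piv [ 0.55134317 -0.03676833] 0.08317477721286196
[np.float64(174.50942832391317), np.float64(-150.6704541612739), np.float64(-96.32548937662585)]
[np.float64(175.0), np.float64(-150.96873795063803), np.float64(-97.56182280300841)]
```

Lever turned 1.556 rad against its stop. Release, lift and move over the clamp end.

Call:
jog_arm --steps "2.2 0 0.1 0 0 0 0; 4 0 0.1 0 0 0 0; 5 0 0.1 0 0 0 0; 5 0 0.1 0 0 0 0; 5 0 0.1 -4 0 0 0; 5 0 0.1 -7 0 0 0; 5 0 0.1 -7 0 0 0; 0 -4 0 -7 0 0 0; 0 -8 0 -7 0 0 0; 0 -12 0 -7 0 0 0; 0 -16 -0.2 -7 0 0 0; 0 -18.8 -0.3 -7 0 0 0; 0 -18.8 -0.3 -7 0 0 0; 0 -18.8 -0.3 -7 0 0 0; 0 -18.8 -0.3 -7 0 0 0; 0 -18.8 -0.3 -7 0 0 0"

```text
time: 7.83
tcp_pos: [0.5647, 0.0654, 0.1377]
ee_rot: [-0.676, 0.736, -0.0, -0.001]
force: [-0.3, 0.6, -0.3]
grip_width: -0.0005
grasp_force: 0.0
```

```bash
python3 - <<'E'
from h import *
w=robot.camera("wrist");s=robot.camera("scene")
A=w["image"][100:400]; B=cv2.resize(s["image"][150:260,250:400],(640,469),interpolation=cv2.INTER_CUBIC)
im=np.vstack([cv2.resize(A,(500,234)),cv2.resize(B,(500,366))])[:,:,::-1]; cv2.imwrite("pics/w4.png",im)
o=robot.observe();print(o["tcp_pos"],o["force"],o["grip_width"])
R=Rn.from_quat(o["ee_rot"]).as_matrix();print(R.round(3))
for n,X in dict(ce=[.562,.068,.056],fe=[.570,.158,.056]).items(): print(n,(R.T@(np.array(X)-o["tcp_pos"])*100).round(2))
E
```

```text
[0.56474547 0.06519611 0.13788433] [-0.51910682 -0.54077217  0.52161369] 0.00043535147388998254
[[-0.085 -0.996 -0.001]
 [-0.996  0.085 -0.001]
 [ 0.001  0.001 -1.   ]]
ce [-0.26  0.29  8.19]
fe [-9.3   0.27  8.18]
```

View pics/w4.png

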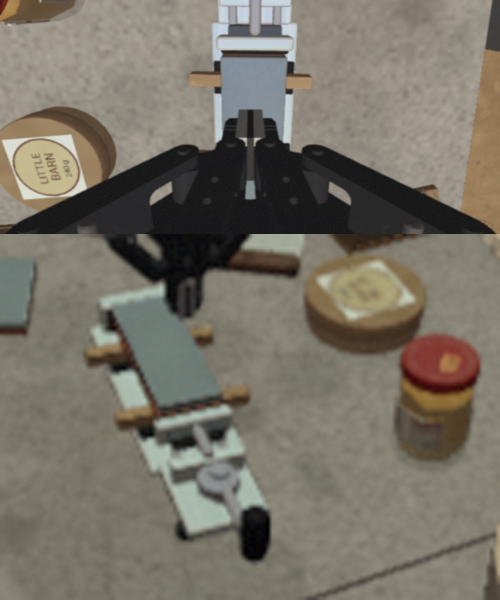

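The lever points along the vise and is closed, and the closed fingers are over the stone. I go down to just above the clamp end.

Call:
jog_arm --steps "0 -0.3 0.3 3 0 0 0; 0 -0.3 0.3 5.2 0 0 0; 0 -0.3 0.3 6 0 0 0; 0 -0.3 0.3 6.5 0 0 0; 0 -0.3 0.3 6.5 0 0 0; 0 -0.3 0.3 6.5 0 0 0"

```text
time: 8.43
tcp_pos: [0.5625, 0.0702, 0.074]
ee_rot: [-0.677, 0.736, -0.0, 0.0]
force: [0.5, -1.0, 0.8]
grip_width: -0.0
grasp_force: 0.0
```

Call:
jog_arm --steps "0 0 0 0.1 0 0 0; 0 0 0 0.2 0 0 0; 0 0 0 0.3 0 0 0; 0 0 0 0.3 0 0 0"

```text
time: 8.77
tcp_pos: [0.5621, 0.0703, 0.0706]
ee_rot: [-0.677, 0.736, -0.0, 0.0]
force: [1.1, -0.5, 0.0]
grip_width: -0.0001
grasp_force: 0.0
```

Call:
jog_arm --steps "0 0 0 0.1 0 0 0; 0 0 0 0.2 0 0 0; 0 0 0 0.2 0 0 0"

```text
time: 9.02
tcp_pos: [0.5618, 0.0703, 0.0681]
ee_rot: [-0.677, 0.736, 0.0, -0.0]
force: [0.3, -0.4, 0.4]
grip_width: 0.0001
grasp_force: 0.0
```

Call:
jog_arm --steps "0 0 0 0.1 0 0 0; 0 0 0 0.1 0 0 0; 0 0 0 0.1 0 0 0"

```text
time: 9.27
tcp_pos: [0.562, 0.0704, 0.0674]
ee_rot: [-0.677, 0.736, -0.0, 0.0]
force: [-0.3, -0.9, 2.4]
grip_width: -0.0001
grasp_force: 1.1
```

Call:
jog_arm --steps "0 0 0 0.1 0 0 0; 0 0 0 0.1 0 0 0; 0 0 0 0.1 0 0 0"

```text
time: 9.52
tcp_pos: [0.5621, 0.0703, 0.0668]
ee_rot: [-0.677, 0.736, -0.0, -0.0]
force: [-2.3, -0.3, 5.5]
grip_width: 0.0002
grasp_force: 2.8
```

Call:
jog_arm --steps "0 0 0 0.1 0 0 0; 0 0 0 0.1 0 0 0; 0 0 0 0.1 0 0 0"

```text
time: 9.77
tcp_pos: [0.5621, 0.0703, 0.066]
ee_rot: [-0.677, 0.736, -0.0, -0.0]
force: [-1.2, -1.4, 7.6]
grip_width: 0.0001
grasp_force: 3.7
```

Call:
jog_arm --steps "0 0 0 0.1 0 0 0; 0 0 0 0.1 0 0 0; 0 0 0 0.1 0 0 0"

```text
time: 10.02
tcp_pos: [0.5622, 0.0702, 0.0651]
ee_rot: [-0.677, 0.736, -0.0, -0.0]
force: [-1.9, -0.9, 7.7]
grip_width: -0.0002
grasp_force: 3.9
```

Call:
jog_arm --steps "0 0 0 0.1 0 0 0; 0 0 0 0.1 0 0 0; 0 0 0 0.1 0 0 0"

```text
time: 10.27
tcp_pos: [0.5622, 0.0701, 0.0641]
ee_rot: [-0.677, 0.736, -0.001, -0.0]
force: [-2.6, -1.5, 7.0]
grip_width: -0.0002
grasp_force: 4.0
```

Call:
jog_arm --steps "0 0 0 0.1 0 0 0; 0 0 0 0.1 0 0 0; 0 0 0 0.1 0 0 0"

```text
time: 10.52
tcp_pos: [0.5622, 0.07, 0.0631]
ee_rot: [-0.677, 0.736, -0.001, -0.0]
force: [-2.7, -1.7, 8.8]
grip_width: 0.0001
grasp_force: 4.2
```

Call:
jog_arm --steps "0 0 0 0.1 0 0 0; 0 0 0 0.1 0 0 0; 0 0 0 0.1 0 0 0"

```text
time: 10.77
tcp_pos: [0.5623, 0.0699, 0.0625]
ee_rot: [-0.677, 0.736, -0.001, -0.0]
force: [-3.8, -2.9, 13.0]
grip_width: 0.0
grasp_force: 6.1
```

Call:
jog_arm --steps "0 0 0 0.1 0 0 0; 0 0 0 0.1 0 0 0; 0 0 0 0.1 0 0 0"

```text
time: 11.02
tcp_pos: [0.5623, 0.0699, 0.0622]
ee_rot: [-0.677, 0.736, -0.001, -0.0]
force: [-5.8, -3.7, 17.8]
grip_width: 0.0
grasp_force: 9.3
```

Bedded on the clamp end (slid at about 8 N, pressed to 17.8 N). Now the fixed end.

Call:
jog_arm --steps "0 0 0 -1.5 0 0 0; 0 0 0 -2 0 0 0; 0 -4 0 -2 0 0 0; 0 -7 0 -2 0 0 0; 0 -8.9 0 -2 0 0 0; 0 -8.9 0 -1.2 0 0 0; 0 -8.9 0 -1.2 0 0 0; 0 -8.9 0 -1.2 0 0 0"

```text
time: 11.68
tcp_pos: [0.5689, 0.1582, 0.0716]
ee_rot: [-0.677, 0.736, 0.0, -0.001]
force: [-0.7, -0.7, 1.0]
grip_width: -0.0001
grasp_force: 0.0
```

Call:
jog_arm --steps "0 0 0 0.1 0 0 0; 0 0 0 0.2 0 0 0; 0 0 0 0.2 0 0 0; 0 0 0 0.2 0 0 0"

```text
time: 12.02
tcp_pos: [0.5694, 0.1581, 0.0703]
ee_rot: [-0.677, 0.736, -0.0, -0.0]
force: [0.0, -0.0, 0.7]
grip_width: -0.0004
grasp_force: 0.0
```

Call:
jog_arm --steps "0 0 0 0.1 0 0 0; 0 0 0 0.1 0 0 0; 0 0 0 0.1 0 0 0"

```text
time: 12.27
tcp_pos: [0.5693, 0.1589, 0.0693]
ee_rot: [-0.677, 0.736, 0.0, -0.0]
force: [0.2, 0.3, 1.2]
grip_width: -0.0001
grasp_force: 0.0
```

Call:
jog_arm --steps "0 0 0 0.1 0 0 0; 0 0 0 0.1 0 0 0; 0 0 0 0.1 0 0 0"

```text
time: 12.52
tcp_pos: [0.5692, 0.1591, 0.0682]
ee_rot: [-0.677, 0.736, 0.0, -0.0]
force: [0.3, 0.1, 0.2]
grip_width: -0.0005
grasp_force: 0.0
```

Call:
jog_arm --steps "0 0 0 0.1 0 0 0; 0 0 0 0.2 0 0 0; 0 0 0 0.2 0 0 0; 0 0 0 0.2 0 0 0"

```text
time: 12.85
tcp_pos: [0.5692, 0.159, 0.0662]
ee_rot: [-0.677, 0.736, 0.0, -0.0]
force: [0.9, -0.8, 0.0]
grip_width: 0.0002
grasp_force: 0.0
```

Call:
jog_arm --steps "0 0 0 0.1 0 0 0; 0 0 0 0.1 0 0 0; 0 0 0 0.1 0 0 0"

```text
time: 13.1
tcp_pos: [0.5692, 0.159, 0.0652]
ee_rot: [-0.677, 0.736, 0.0, -0.0]
force: [-0.4, -0.3, 0.2]
grip_width: 0.0001
grasp_force: 0.0
```

Call:
jog_arm --steps "0 0 0 0.1 0 0 0; 0 0 0 0.1 0 0 0; 0 0 0 0.1 0 0 0"

```text
time: 13.35
tcp_pos: [0.5692, 0.159, 0.0642]
ee_rot: [-0.677, 0.736, 0.0, -0.0]
force: [-0.2, -0.1, -0.1]
grip_width: 0.0
grasp_force: 0.0
```

Call:
jog_arm --steps "0 0 0 0.1 0 0 0; 0 0 0 0.1 0 0 0; 0 0 0 0.1 0 0 0"

```text
time: 13.6
tcp_pos: [0.5692, 0.159, 0.0632]
ee_rot: [-0.677, 0.736, 0.0, -0.0]
force: [-0.1, 0.7, 0.0]
grip_width: 0.0004
grasp_force: 0.0
```

Call:
jog_arm --steps "0 0 0 0.1 0 0 0; 0 0 0 0.1 0 0 0; 0 0 0 0.1 0 0 0"

```text
time: 13.85
tcp_pos: [0.5694, 0.1591, 0.0626]
ee_rot: [-0.677, 0.736, -0.0, 0.0]
force: [0.4, 0.6, 3.5]
grip_width: 0.0
grasp_force: 1.6
```

Call:
jog_arm --steps "0 0 0 0.1 0 0 0; 0 0 0 0.1 0 0 0; 0 0 0 0.1 0 0 0"

```text
time: 14.1
tcp_pos: [0.5695, 0.1591, 0.0623]
ee_rot: [-0.677, 0.736, -0.0, 0.0]
force: [-2.2, -2.4, 9.1]
grip_width: -0.0001
grasp_force: 4.8
```

Call:
jog_arm --steps "0 0 0 0.1 0 0 0; 0 0 0 0.1 0 0 0; 0 0 0 0.1 0 0 0"

```text
time: 14.35
tcp_pos: [0.5695, 0.1592, 0.0622]
ee_rot: [-0.677, 0.736, -0.001, 0.0]
force: [-5.0, -3.1, 15.9]
grip_width: 0.0
grasp_force: 7.9
```

Call:
jog_arm --steps "0 0 0 0.05 0 0 0; 0 0 0 0.05 0 0 0; 0 0 0 0.05 0 0 0"

```text
time: 14.6
tcp_pos: [0.5695, 0.1592, 0.0621]
ee_rot: [-0.677, 0.736, -0.001, -0.0]
force: [-5.7, -4.5, 19.5]
grip_width: -0.0001
grasp_force: 9.8
```

Now re-press the clamp end, in case it loosened.

Call:
jog_arm --steps "0 0 0 -1.5 0 0 0; 0 0 0 -2 0 0 0; 0 4 0 -2 0 0 0; 0 7 0 -2 0 0 0; 0 8.9 0 -2 0 0 0; 0 8.9 0 -1.2 0 0 0; 0 8.9 0 -0.6 0 0 0; 0 8.9 0 -0.6 0 0 0; 0 8.9 0 -0.6 0 0 0"

```text
time: 15.35
tcp_pos: [0.5615, 0.072, 0.0656]
ee_rot: [-0.678, 0.735, 0.001, 0.0]
force: [-0.0, -0.3, 0.3]
grip_width: 0.0001
grasp_force: 0.0
```

Call:
jog_arm --steps "0 0 0 0.1 0 0 0; 0 0 0 0.2 0 0 0; 0 0 0 0.2 0 0 0"

```text
time: 15.6
tcp_pos: [0.5619, 0.0713, 0.0638]
ee_rot: [-0.678, 0.735, 0.0, 0.0]
force: [0.4, 0.1, -0.7]
grip_width: -0.0
grasp_force: 0.0
```

Call:
jog_arm --steps "0 0 0 0.1 0 0 0; 0 0 0 0.1 0 0 0; 0 0 0 0.1 0 0 0"

```text
time: 15.85
tcp_pos: [0.5619, 0.0704, 0.0628]
ee_rot: [-0.677, 0.736, 0.0, -0.0]
force: [0.1, -1.3, -0.2]
grip_width: 0.0003
grasp_force: 0.0
```

Call:
jog_arm --steps "0 0 0 0.1 0 0 0; 0 0 0 0.2 0 0 0; 0 0 0 0.2 0 0 0; 0 0 0 0.2 0 0 0"

```text
time: 16.18
tcp_pos: [0.5621, 0.0704, 0.0623]
ee_rot: [-0.677, 0.736, -0.001, -0.0]
force: [-4.4, -2.3, 12.6]
grip_width: 0.0002
grasp_force: 6.3
```

Call:
jog_arm --steps "0 0 0 0.1 0 0 0; 0 0 0 0.1 0 0 0; 0 0 0 0.1 0 0 0"

```text
time: 16.43
tcp_pos: [0.5622, 0.0704, 0.0621]
ee_rot: [-0.677, 0.736, -0.001, -0.0]
force: [-6.8, -3.0, 19.9]
grip_width: 0.0
grasp_force: 10.1
```

Call:
jog_arm --steps "0 0 0 -2 0 0 0; 0 0 0 -5 0 0 0; 0 0 3 -6 0 0 0.12; 0 0 6 -6 0 0 0.24; 0 0 9 -6 0 0 0.36; 0 0 12.2 -6 0 0 0.48; 0 0 12.2 -6 0 0 0.6; 0 0 12.2 -6 0 0 0.72; 0 0 12.2 -6 0 0 0.84; 0 0 12.2 -6 0 0 0.96; 0 0 12.2 -6 0 0 1.08; 0 0 12.2 -6 0 0 1.2; 0 0 12.2 -6 0 0 1.32; 0 0 12.2 -6 0 0 1.44; 0 0 12.2 -6 0 0 1.56; 0 0 12.2 -6 0 0 1.57; 0 0 12.2 -6 0 0 1.57; 0 0 12.2 -6 0 0 1.57"

```text
time: 17.93
tcp_pos: [0.4404, 0.0805, 0.1199]
ee_rot: [0.039, 0.999, -0.0, 0.0]
force: [0.7, -0.2, 0.6]
grip_width: 0.0
grasp_force: 0.0
```

```bash
python3 - <<'E'
from h import *
w=robot.camera("wrist");b=robot.camera("top")
B=cv2.resize(b["image"][175:250,225:345],(640,400),interpolation=cv2.INTER_CUBIC)
im=np.vstack([cv2.resize(w["image"],(480,300)),cv2.resize(B,(480,300))])[:,:,::-1]; cv2.imwrite("pics/w5.png",im)
o=robot.observe();print(o["tcp_pos"],o["force"])
R=Rn.from_quat(o["ee_rot"]).as_matrix();print(R.round(3))
print(proj(b,[.504,.073,.032]),proj(w,[.504,.073,.032]))
print((R.T@(np.array([.480,.0755,.027])-o["tcp_pos"])*100).round(2))
E
```

```text
[0.44026789 0.0804517  0.11972848] [-0.29326996 -0.06755045 -0.54085245]
[[-0.997  0.079 -0.   ]
 [ 0.079  0.997  0.   ]
 [ 0.     0.    -1.   ]]
(np.float64(284.2179261377432), np.float64(226.3612955722086)) (np.float64(318.65929843618306), np.float64(292.56713247799274))
[-4.   -0.18  9.27]
```

View pics/w5.png

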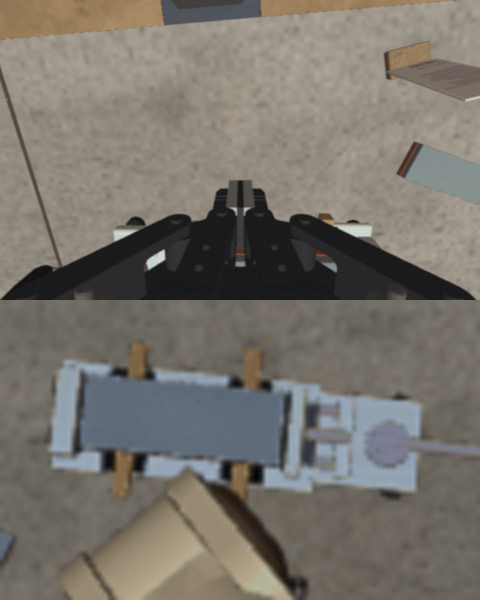

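Both strips are where expected, with the clamp strip's near end at (240,497) in the picture. I go down in front of it.

Call:
jog_arm --steps "0 -1.5 -0.3 3 0 0 0; 0 -3.5 -0.3 6 0 0 0; 0 -3.5 -0.3 8 0 0 0; 0 -3.5 -0.3 9.2 0 0 0; 0 -3.5 -0.3 9.2 0 0 0; 0 -3.5 -0.3 9.2 0 0 0"

```text
time: 18.53
tcp_pos: [0.474, 0.0751, 0.0276]
ee_rot: [0.04, 0.999, 0.0, -0.001]
force: [-0.2, -0.6, 0.6]
grip_width: -0.0002
grasp_force: 0.0
```

Call:
jog_arm --steps "0 -0.3 0 0 0 0 0; 0 -0.6 0 0 0 0 0; 0 -0.9 0 0 0 0 0; 0 -0.9 0 0 0 0 0; 0 -0.9 0 0 0 0 0"

```text
time: 18.95
tcp_pos: [0.4847, 0.0737, 0.0284]
ee_rot: [0.041, 0.999, 0.0, 0.001]
force: [0.4, 0.6, 0.6]
grip_width: -0.0001
grasp_force: 0.0
```

Call:
jog_arm --steps "0 -0.1 0 0 0 0 0; 0 -0.2 0 0 0 0 0; 0 -0.3 0 0 0 0 0; 0 -0.3 0 0 0 0 0; 0 -0.3 0 0 0 0 0"

```text
time: 19.37
tcp_pos: [0.4869, 0.0736, 0.0277]
ee_rot: [0.041, 0.999, 0.0, -0.0]
force: [-0.3, 0.2, 0.3]
grip_width: -0.0003
grasp_force: 0.0
```

Call:
jog_arm --steps "0 -0.1 0 0 0 0 0; 0 -0.2 0 0 0 0 0; 0 -0.2 0 0 0 0 0; 0 -0.2 0 0 0 0 0"

```text
time: 19.7
tcp_pos: [0.489, 0.0734, 0.0278]
ee_rot: [0.041, 0.999, 0.0, -0.0]
force: [0.2, 0.1, -0.3]
grip_width: -0.0003
grasp_force: 0.0
```

Call:
jog_arm --steps "0 -0.1 0 0 0 0 0; 0 -0.15 0 0 0 0 0; 0 -0.15 0 0 0 0 0; 0 -0.15 0 0 0 0 0"

```text
time: 20.03
tcp_pos: [0.4905, 0.0733, 0.0278]
ee_rot: [0.041, 0.999, 0.0, -0.0]
force: [-0.4, 0.2, -0.3]
grip_width: -0.0
grasp_force: 0.0
```

Call:
jog_arm --steps "0 -0.1 0 0 0 0 0; 0 -0.1 0 0 0 0 0; 0 -0.1 0 0 0 0 0"

```text
time: 20.28
tcp_pos: [0.4915, 0.0732, 0.0278]
ee_rot: [0.041, 0.999, 0.0, 0.0]
force: [-0.1, -0.8, 0.1]
grip_width: 0.0001
grasp_force: 0.0
```

Call:
jog_arm --steps "0 -0.1 0 0 0 0 0; 0 -0.1 0 0 0 0 0; 0 -0.1 0 0 0 0 0"

```text
time: 20.53
tcp_pos: [0.4925, 0.0731, 0.0278]
ee_rot: [0.041, 0.999, 0.0, 0.0]
force: [-0.2, 0.2, -0.1]
grip_width: -0.0001
grasp_force: 0.0
```

Call:
jog_arm --steps "0 -0.1 0 0 0 0 0; 0 -0.1 0 0 0 0 0; 0 -0.1 0 0 0 0 0"

```text
time: 20.78
tcp_pos: [0.4935, 0.0731, 0.0278]
ee_rot: [0.041, 0.999, 0.0, -0.0]
force: [1.0, -0.2, -0.3]
grip_width: 0.0005
grasp_force: 0.0
```

Call:
jog_arm --steps "0 -0.1 0 0 0 0 0; 0 -0.1 0 0 0 0 0; 0 -0.1 0 0 0 0 0"

```text
time: 21.03
tcp_pos: [0.4945, 0.0729, 0.0278]
ee_rot: [0.041, 0.999, 0.0, 0.0]
force: [0.2, 0.1, -0.2]
grip_width: 0.0004
grasp_force: 0.0
```

Call:
jog_arm --steps "0 -0.1 0 0 0 0 0; 0 -0.1 0 0 0 0 0; 0 -0.1 0 0 0 0 0"

```text
time: 21.28
tcp_pos: [0.4954, 0.0729, 0.0277]
ee_rot: [0.041, 0.999, 0.0, -0.0]
force: [0.7, -0.1, -0.2]
grip_width: 0.0004
grasp_force: 0.0
```

Call:
jog_arm --steps "0 -0.1 0 0 0 0 0; 0 -0.1 0 0 0 0 0; 0 -0.1 0 0 0 0 0"

```text
time: 21.53
tcp_pos: [0.4956, 0.0728, 0.0276]
ee_rot: [0.041, 0.999, -0.0, -0.001]
force: [-2.1, 0.8, 1.6]
grip_width: -0.0001
grasp_force: 1.6
```

Call:
jog_arm --steps "0 -0.1 0 0 0 0 0; 0 -0.1 0 0 0 0 0; 0 -0.1 0 0 0 0 0"

```text
time: 21.78
tcp_pos: [0.4957, 0.0727, 0.0275]
ee_rot: [0.041, 0.999, -0.0, -0.001]
force: [-6.3, 0.5, 3.6]
grip_width: 0.0002
grasp_force: 2.9
```

The strip held (moved 0.1 mm at most). I ease to a light push, hold briefly, then retreat.

Call:
jog_arm --steps "0 0.08 0 0 0 0 0; 0 0.08 0 0 0 0 0; 0 0.08 0 0 0 0 0; 0 0.08 0 0 0 0 0"

```text
time: 22.12
tcp_pos: [0.4957, 0.0728, 0.0275]
ee_rot: [0.041, 0.999, -0.0, -0.001]
force: [-5.9, 1.2, 2.1]
grip_width: -0.0
grasp_force: 2.7
```

Call:
jog_arm --steps "0 1 0 0 0 0 0; 0 3 0 0 0 0 0; 0 4 0 0 0 0 0; 0 4 0 -4 0 0 0; 0 4 0 -8 0 0 0; 0 4 0 -12 0 0 0; 0 4 0 -15 0 0 0; 0 4 0 -15 0 0 0; 0 4 0 -15 0 0 0"

```text
time: 22.87
tcp_pos: [0.4587, 0.0757, 0.1797]
ee_rot: [0.041, 0.999, -0.001, 0.003]
force: [-0.4, 0.0, -0.6]
grip_width: 0.0003
grasp_force: 0.0
```

```bash
python3 - <<'E'
from h import *
w=robot.camera("wrist");s=robot.camera("scene")
B=s["image"][150:260,250:400]
im=np.vstack([cv2.resize(w["image"],(480,300)),cv2.resize(B,(409,300),interpolation=cv2.INTER_CUBIC)[:, :409].repeat(1,0) if 0 else cv2.resize(B,(480,300),interpolation=cv2.INTER_CUBIC)])[:,:,::-1]; cv2.imwrite("pics/w6.png",im)
print(robot.observe()["tcp_pos"])
E
```

```text
[0.45649564 0.07536948 0.17737401]
```

View pics/w6.png

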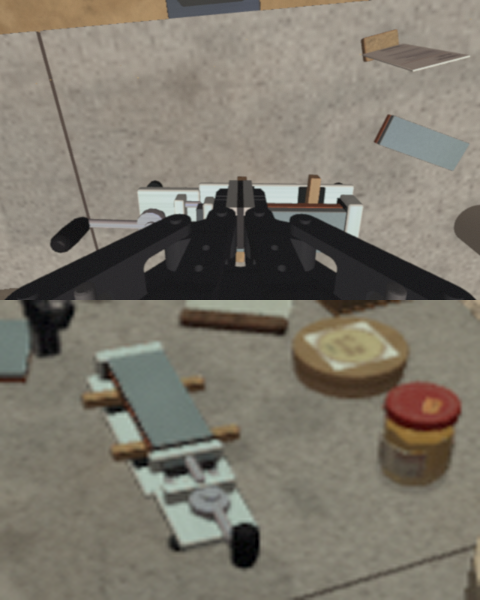

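The picture shows the lever closed, the stone bedded level and both strips still in place, with the arm clear.

```bash
python3 -c "
from plant import robot
print(robot.hand_in())"
```

```text
the job is handed in; nothing more can be done
None
```

I closed the lever onto its stop and bedded the stone at both ends with presses of up to 20 N. The lever-side strip moved no more than about 0.1 mm under the test push, which peaked at about 6 N instead of the 2 to 4 N asked; the arm was clear when I handed in, and no verdict was shown.

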